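Gauge the thread of a press spindle with a pitch comb leaf

ROBOT

A 6-joint arm with a two-finger parallel gripper is mounted at the origin on a cart in front of the work surface, level with it; the furniture and walls round the work are solid. World frame = base frame: x ahead of the robot, y to its left, z up, the work surface at z = 0. Lengths are in m, angles in rad, forces in N, time in s.
With the tool pointing down it reaches from about 0.35 to 0.975 m from the base axis. Payload 4.9 kg.
Tool frame: the origin (TCP) lies between the finger pads; the fingertips stand 14 mm ahead of it and the grasp point (between the pads) lies 5 mm behind it (manip.tcp_to_tips is the distance from the TCP to the fingertips, in m); z points along the fingers, y is the line along which they close (so a half turn about z gives the same grasp; the last joint's range is limited). The gripper opens to 85 mm and grips with 20 to 120 N. Pads are 22 mm wide; open, the fingers measure 114 mm over their backs; the gripper's body (76 mm by 85 mm) begins 54 mm behind the grasp point. The pads swing forward as they close: fully open they stand 13 mm farther back than shut.
Start: joints at [0.996, 0.053, 1.613, -0, 1.476, -0.119], TCP at [0.275, 0.561, 0.245] pointing down, gripper open.
Joint ranges: [-3.01, 3.01], [-1.01, 2.22], [0.06, 2.58], [-1.02, 4.17], [0.09, 2.62], [-3.14, 3.14]. Speed limits (rad/s): [2.57, 2.57, 3.14, 3.14, 3.14, 3.14].

INTERFACE

Orientations are given as a unit quaternion [w, x, y, z].
In Python, from plant import manip gives the robot as it stands.
- The arm moves only by the tool servo_tool, never from a script. Its argument "moves" is a list that holds one entry, the list of rows, each a list of 7 numbers: the shift along the tool's x, y, z in mm, then the turn, a rotation vector about the tool's x, y, z in degrees, then the finger opening in mm, from 0 to 85.4. In form: [[[x, y, z, ax, ay, az, fingers], ...]]. A call has 1 to 12 rows; each row shifts and turns the commanded pose from where the row before left it, along the tool's axes as they then stand; what a row does not reach is not made up. A row lasts 1/8 s, in which the tool goes at most 62.5 mm and 10.7 degrees, less where a joint would pass 70% of its speed; a pose out of reach is approached as far as the arm can. A call with a gripper value outside its range is refused whole. The fingers move at their own pace and stop on an object; the grip force is fixed at half the most. Time passes only in rows, so rows that do not move let the fingers close. It gives the time, the measured TCP pose, the force, the opening and the grip force at its end, in the units of the state.
- manip.state(): the state, without advancing time (a new reading comes with each control period).
- manip.grab_frame(name): name is "scene" or "top"; returns a dict with "image" (480x640x3 uint8, blue, green, red), "mtx" (3x3 intrinsics, pixels), "dist_coeffs" ([k1, k2, p1, p2, k3] as OpenCV has them; the pictures are not rectified), "eye" and "rotation" of the camera in the world. Camera axes: x right, y down, z forward; pixel columns grow to the right and rows downward; lengths in m; the calibration is good to about 2 mm. A picture is of the moment at which its call begins. There is no depth.
- manip.job_done(): hands the job in; it is judged then, once.
The state is a dict: "time": time; "joint_pos": joint angles; "joint_vel": joint speeds; "joint_efforts": joint torques, N m; "tool_pos": TCP position; "tool_rot": TCP orientation; "contact_force": force on the tool from outside, world axes, zero at the start; "ft_torque": the same for the moment, N m; "gripper_width": opening from 0.0 (shut) to 1.0 (fully open); "grasp_force": force on a finger pad.
Only numpy, scipy, OpenCV 4.12 (cv2) and the standard library are available. Lean on these libraries where they do the work, as an engineer would, in place of code of your own. Each camera call takes 0.05 s, during which the arm holds its last target. There are 200 camera calls.

TASK

Find out whether the book press spindle in the wooden cradle really has the coarse 10 mm square thread: take the red-gripped comb leaf out of its rack, feel for the grooves on top of the spindle near the middle, seat the leaf's teeth fully home in the thread, flat along the spindle, and keep it pressed home lightly for about a second; never force it. Then put the leaf back upright and fully down in its own slot in the rack, and leave the two other leaves where they are.

Things in the scene. Friction and masses are not known exactly. Their poses are not given: they have to be found in the camera images.
- cradle: Fixed wooden cradle, 236 x 76 mm board on the desk; its V blocks and steel clips clamp a steel press spindle immovably along the cradle's x. Origin: centre of the underside, z up. Spindle axis 50 mm up. Square thread: 40 mm over the crests, pitch 10 mm, crests and grooves each 5 mm wide, grooves 5.5 mm deep with upright flanks, running from x = -66 to +66 mm.
- thread_top (a point): Point on the cylinder over the thread crests, at the highest line of the spindle, 70 mm above the cradle's underside, midway along the thread; axes as the cradle's (x along the spindle, z up). Where the crests and grooves lie along x is NOT given and differs each time: feel for it. Clips and blocks at the ends stay below this height.
- rack: Fixed wooden rack, 200 x 46 x 32 mm, on the desk; three slots 49 x 7 mm, 28 mm deep, end to end along its x, at x = -62, 0 and +62 mm; one leaf hangs in each, in any order, teeth down. Origin: centre of the underside, x along the slots, z up.
- leaf_coarse: Steel comb leaf, 4 mm thick (y), 44 mm long (x), red grip on top. Origin: middle of the line of tooth tips; z up. 4 teeth, 10 mm apart (x = -15, -5, 5, 15 mm), 5 mm high, 4 mm wide. Grip from z = 24 to 58 mm, 40 mm long, 14 mm thick; its underside rests on the rack's top, so the origin then is 8 mm above the desk. 50 to 100 g.
- leaf_line (a point): On the red leaf, middle of the line between the tooth roots (5 mm above the tips; axes as the leaf's). Seated, this line lies on the thread crests, at the height of thread_top (within 1.5 mm); with the teeth standing on crests it is 5 mm higher. Over 30 N between leaf and spindle counts as forcing; a light press is 3 to 12 N in all, side load on the flanks included.
- leaf_grip (a point): Centre of the red leaf's grip (40 x 14 x 34 mm, flat sides facing along y), 41 mm above the tooth tips; axes as the leaf's. Pinch it across its 14 mm.
- leaf_medium: The leaf with the blue grip (7 mm pitch teeth), same outer sizes and origin as the red one. Leave it in its slot.
- leaf_fine: The leaf with the yellow grip (5 mm pitch teeth), same outer sizes and origin as the red one. Leave it in its slot.

How it is judged:
By the outcome, as a careful person would: the job done as asked, in the order asked, and still so for the second after the job is handed in, with the robot touching nothing.
It also fails if it takes over 64 s, if anything falls off the work surface, if the arm or the gripper's body presses on something with over 40 N, if the wrist force passes 120 N, or if a joint passes its speed limit or range.

## Working session

There is one attempt and no reset: what is moved stays moved. The work goes in short steps, Python scripts to look and compute and a tool call to move; the robot and the scene stay as the last step left them, time stands still between calls to the robot, and variables do not carry over. Pictures are saved under pics/ and viewed, at most 10 in all, crops included, and the job is handed in when it is done.

Besides the shell and the picture viewer there is one more tool, called after "Call:" by a JSON object that holds its "api" and its "payload", one argument or row to a line. servo_tool: Moves the arm, as the interface text tells. Its arguments: {"type":"object","properties":{"moves":{"type":"array"}},"required":["moves"]}

```bash
mkdir -p pics
cat > h.py <<'E'
import numpy as np, cv2, pickle
from plant import manip
def grab(n,f):
    d=manip.grab_frame(n); cv2.imwrite(f'pics/{f}.png',d['image']); pickle.dump(d,open(f'pics/{f}.pkl','wb')); return d
def load(f): return pickle.load(open(f'pics/{f}.pkl','rb'))
def ray(d,uv,z):
    p=cv2.undistortPoints(np.array([[uv]],float),np.array(d['mtx']),np.array(d['dist_coeffs']))[0,0]
    r=np.array(d['rotation'])@np.array([p[0],p[1],1]); e=np.array(d['eye']); return e+r*(z-e[2])/r[2]
def proj(d,P):
    R=np.array(d['rotation']).T; t=-R@np.array(d['eye'])
    return cv2.projectPoints(np.array(P,float).reshape(-1,3),cv2.Rodrigues(R)[0],t,np.array(d['mtx']),np.array(d['dist_coeffs']))[0][:,0]
E
python3 - <<'E'
from h import *
for n in('scene','top'):
    d=grab(n,n+'0'); print(n,d['eye'],np.round(d['rotation'],3).tolist(),d['mtx'][0][0])
s=manip.state(); print(s['time'],s['tool_pos'],s['tool_rot'],s['contact_force'],manip.tcp_to_tips)
E
```

```text
scene [-0.04503552 -0.35870656  0.90762159] [-0.307, 0.832, -0.435, 0.157] 556.1766184201792
top [0.36148825 0.03445705 0.9063535 ] [-0.072, 0.735, -0.671, 0.07] 468.02430435213245
0.1 [0.27482302 0.56073967 0.24417633] [-3.13744631e-04  2.25923922e-01  9.74144506e-01 -8.74422880e-04] [-1.16919813 -0.43987222 -0.74373188] 0.014
```

View pics/scene0.png

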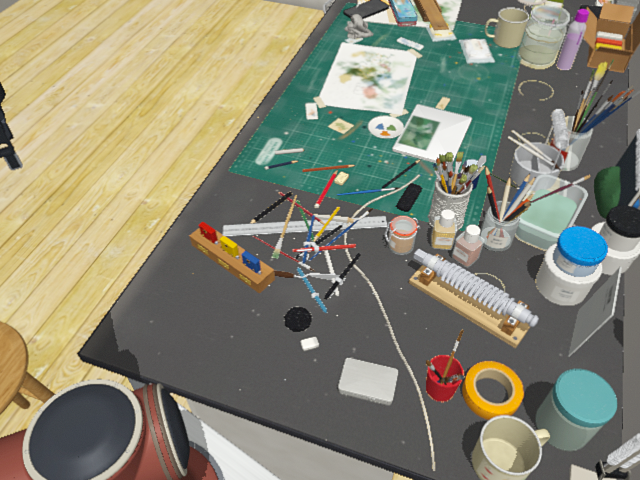

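View pics/top0.png

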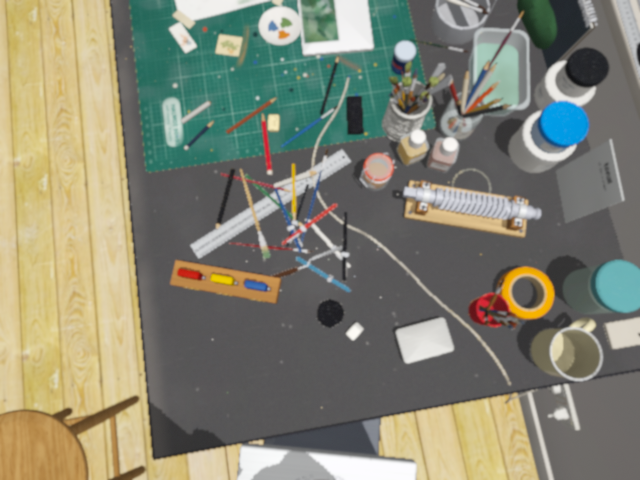

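The scene shows the rack at about (232,260), with red at its left end, and the spindle at (475,292). The top view shows the rack at (225,282) with red at (190,273), and the cradle at (467,208). I'll enlarge both, and read the camera rotation as a quaternion.

```bash
cat >> h.py <<'E'
from scipy.spatial.transform import Rotation as Ro
def rot(q): q=np.array(q,float); return Ro.from_quat(q[[1,2,3,0]]).as_matrix() if q.size==4 else q
_l,_g=load,grab
def fix(d): d['rotation']=rot(d['rotation']); return d
def load(f): return fix(_l(f))
def grab(n,f): return fix(_g(n,f))
def crop(im,x,y,w,h,s): return cv2.resize(im[y:y+h,x:x+w],None,fx=s,fy=s,interpolation=cv2.INTER_CUBIC)
E
python3 - <<'E'
from h import *
t=load('top0')['image']; 
cv2.imwrite('pics/c1.png',np.vstack([crop(t,160,250,160,60,5),crop(t,390,175,160,60,5)]))
d=load('top0')
for uv in[(190,273),(222,279),(257,285)]: print(ray(d,uv,.066))
print(ray(d,(467,208),.0))
s=load('scene0')
print(ray(s,(208,225),.066),ray(s,(250,257),.066))
E
```

```text
[0.44362502 0.27721894 0.066     ]
[0.43809108 0.21855758 0.066     ]
[0.43307386 0.15475504 0.066     ]
[ 0.6300093  -0.23612557  0.        ]
[0.4489881  0.28195142 0.066     ] [0.43261634 0.15659091 0.066     ]
```

View pics/c1.png

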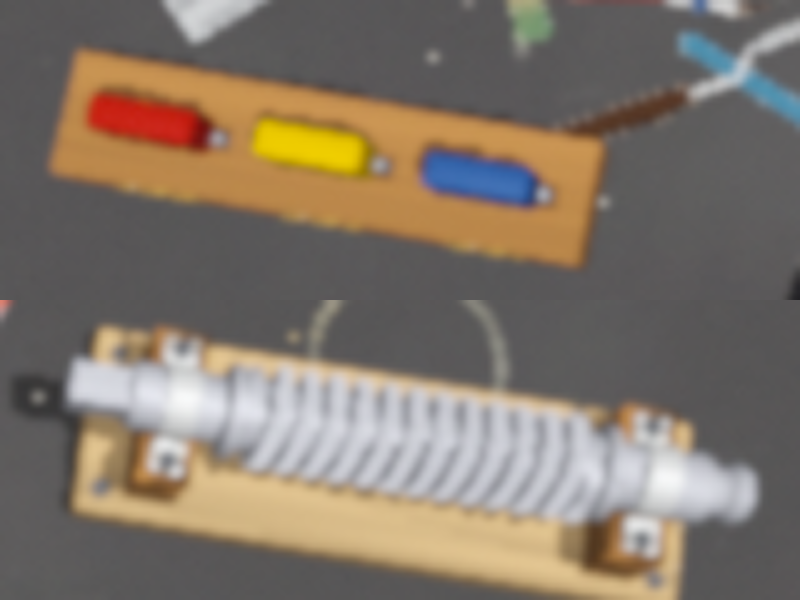

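Run:
```python
from h import *
t=load('top0');s=load('scene0')
A=lambda x,y:(160+x/5-.4,250+y/5-.4); B=lambda x,y:(390+x/5-.4,175+(y-300)/5-.4)
print('rack top far edge',ray(t,A(78,48),.032),ray(t,A(606,140),.032),'near?',ray(t,A(582,268),0),ray(t,A(50,175),0))
for z in(.05,): 
  a=ray(t,B(242,417),z);b=ray(t,B(582,467),z);print('spindle',a,b,(a+b)/2,np.linalg.norm(a-b),np.degrees(np.arctan2(*(b-a)[1::-1])))
for p in[(97,325),(693,425),(72,513)]: print('board',ray(t,B(*p),.015))
cv2.imwrite('pics/c2.png',np.vstack([crop(s['image'],180,210,160,90,5)[:, :800][:270*1],crop(s['image'],400,240,160,110,5)[:330]]) if 0 else np.hstack([crop(s['image'],185,215,100,80,4),crop(s['image'],404,240,140,110,4)[60:380,:400]]))
cv2.imwrite('pics/c2.png',np.vstack([crop(s['image'],180,215,100,78,4)[:, :400].repeat(1,0)if 0 else crop(s['image'],175,215,160,78,3.5),crop(s['image'],400,240,160,105,3.5)])[:640])
cv2.imwrite('pics/c2.png',np.hstack([crop(s['image'],180,210,100,85,4),crop(s['image'],405,243,100,85,4)]) if 0 else np.vstack([crop(s['image'],180,215,160,78,3),crop(s['image'],400,240,160,110,3)]))
```

```text
rack top far edge [0.47029079 0.31853533 0.032     ] [0.45374963 0.1169425  0.032     ] near? [0.40733242 0.12379524 0.        ] [0.42424559 0.33206387 0.        ]
spindle [ 0.62982517 -0.16574887  0.05      ] [ 0.62192539 -0.29462141  0.05      ] [ 0.62587528 -0.23018514  0.05      ] 0.12911444428284424 -93.50779546560605
board [ 0.67358743 -0.11474457  0.015     ]
board [ 0.65376489 -0.35147515  0.015     ]
board [ 0.5955983 -0.1091388  0.015    ]
```

View pics/c2.png

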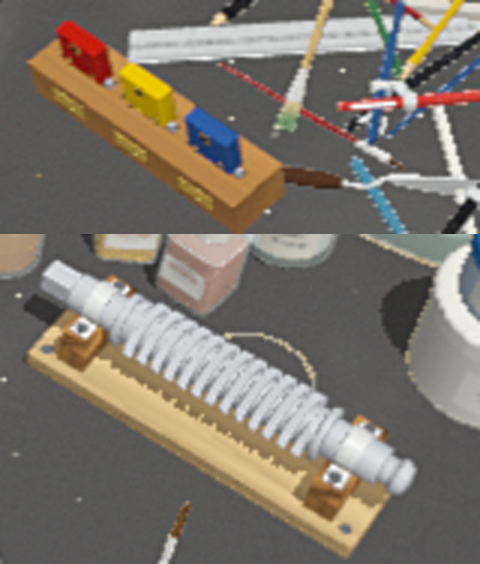

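Fits agree with the given sizes: the rack's edge comes out at 202 mm and the board's at 237 mm.
- **Red leaf:** about (0.444, 0.281), rack yaw -94.7°.
- **thread_top:** about (0.626, -0.230), spindle yaw about -94.7°.

First I'll turn the tool 68.6° so that it closes across the leaf.

Call:
{"api": "servo_tool", "payload": {
  "moves": [
    [[0,0,0,0,0,9.8,45],[0,0,0,0,0,9.8,45],[0,0,0,0,0,9.8,45],[0,0,0,0,0,9.8,45],[0,0,0,0,0,9.8,45],[0,0,0,0,0,9.8,45],[0,0,0,0,0,9.8,45]]
  ]
}}

```text
time: 0.98
tool_pos: [0.2749, 0.5609, 0.2445]
tool_rot: [0.0, 0.738, 0.675, -0.001]
contact_force: [-0.2, 0.8, -0.7]
gripper_width: 0.528
grasp_force: 0.0
```

Call:
{"api": "servo_tool", "payload": {
  "moves": [
    [[-26.5,19.2,14.0,0,0,0,45],[-26.5,19.2,14.0,0,0,0,45],[-26.5,19.2,14.0,0,0,0,45],[-26.5,19.2,14.0,0,0,0,45],[-26.5,19.2,14.0,0,0,0,45],[-26.5,19.2,14.0,0,0,0,45],[-26.5,19.2,14.0,0,0,0,45],[-26.5,19.2,14.0,0,0,0,45],[-26.5,19.2,14.0,0,0,0,45],[-26.5,19.2,14.0,0,0,0,45],[0,0,0,0,0,0,45],[0,0,0,0,0,0,45]]
  ]
}}

```text
time: 2.48
tool_pos: [0.4445, 0.2815, 0.1053]
tool_rot: [-0.0, 0.736, 0.677, -0.0]
contact_force: [0.9, -0.2, 0.0]
gripper_width: 0.527
grasp_force: 0.0
```

```bash
cat >> h.py <<'E'
def st(P=None,yaw=-4.7):
    s=manip.state(); R=rot(s['tool_rot']); p=np.array(s['tool_pos'])
    print('t',s['time'],'p',np.round(p*1e3,1),'yaw_y',round(np.degrees(np.arctan2(R[1,1],R[0,1])),2),'z',np.round(R[:,2],4),'F',np.round(s['contact_force'],1),'T',np.round(s['ft_torque'],2),'w',s['gripper_width'],'g',s['grasp_force'])
    if P is not None:
        a=np.radians(yaw); y=np.array([np.cos(a),np.sin(a),0]);z=np.array([0,0,-1.]);T=np.stack([np.cross(y,z),y,z],1)
        print(' shift',np.round(R.T@(np.array(P)-p)*1e3,1),'turn',np.round(np.degrees(Ro.from_matrix(R.T@T).as_rotvec()),2))
    return s
E
python3 - <<'E'
from h import *
st([.444,.281,.050])
d=grab('top','t1'); s=grab('scene','s1')
cv2.imwrite('pics/c3.png',np.hstack([crop(d['image'],150,225,80,80,5),crop(s['image'],165,185,80,80,5)]))
E
```

```text
t 2.475 p [444.5 281.5 105.3] yaw_y -4.73 z [-4.e-04  3.e-04 -1.e+00] F [ 0.9 -0.2  0. ] T [ 0.05  0.02 -0.03] w 0.5269811443996564 g 0.0
 shift [-0.6 -0.4 55.3] turn [-0.02 -0.01 -0.03]
```

View pics/c3.png

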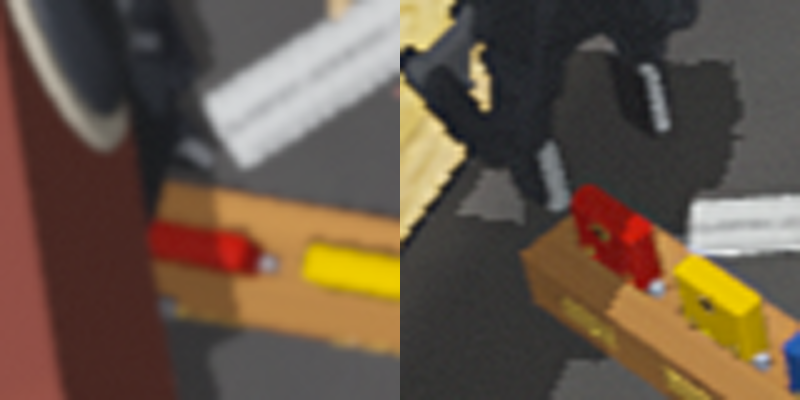

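Fingers straddle the red grip (scene crop, grip at (615,235)). Before closing I'll refine the grip's centre by fitting the box silhouette in both initial images.

Run:
```python
from h import *
from scipy.optimize import minimize
t=load('top0');s=load('scene0')
W={'t':(t,170,262,40,25),'s':(s,190,212,40,40)}
def soft(d,x,y,w,h):
    im=d['image'][y:y+h,x:x+w].astype(float); return np.clip((im[...,2]-np.maximum(im[...,1],im[...,0])-40)/80,0,1)
def soft(d,x,y,w,h):
    c=cv2.cvtColor(d['image'][y:y+h,x:x+w],cv2.COLOR_BGR2HSV).astype(int); H=(c[...,0]+90)%180-90
    return ((abs(H)<7)&(c[...,1]>190)).astype(float)
M={k:soft(*v) for k,v in W.items()}
print({k:m.sum() for k,m in M.items()})
K=8
def ren(v,p):
    d,x,y,w,h=v; a=np.radians(p[2]); 
    P=np.array([[i*.02,j*.007,z] for i in(-1,1) for j in(-1,1) for z in(.032,.066)])
    Q=np.stack([p[0]/1e3+P[:,0]*np.cos(a)-P[:,1]*np.sin(a),p[1]/1e3+P[:,0]*np.sin(a)+P[:,1]*np.cos(a),P[:,2]],1)
    q=(proj(d,Q)-[x,y]+.5)*K; im=np.zeros((h*K,w*K),np.float32)
    cv2.fillConvexPoly(im,cv2.convexHull(np.round(q).astype(np.int32)),1.); return cv2.resize(im,(w,h),interpolation=cv2.INTER_AREA)
for ks in('t','s','ts'):
    f=lambda p:sum(abs(ren(W[k],p)-M[k]).sum() for k in ks)
    r=minimize(f,[444,281,-94.7],method='Nelder-Mead',options=dict(initial_simplex=[[444,281,-94.7],[450,281,-94.7],[444,287,-94.7],[444,281,-91]]));print(ks,r.x,r.fun)
```

```text
{'t': np.float64(162.0), 's': np.float64(195.0)}
t [443.41174705 282.68281997 -99.38403801] 69.90625
s [ 445.56464022  284.19929371 -105.40623025] 66.1875
ts [ 443.49199065  281.89826455 -102.44933824] 142.0625
```

Call:
{"api": "servo_tool", "payload": {
  "moves": [
    [[0,0,14,0,0,0,45],[0,0,14,0,0,0,45],[0,0,14,0,0,0,45],[0,0,13,0,0,0,45],[0,0,0,0,0,0,28],[0,0,0,0,0,0,20],[0,0,0,0,0,0,18],[0,0,0,0,0,0,16],[0,0,0,0,0,0,15],[0,0,0,0,0,0,14]]
  ]
}}

```text
time: 3.82
tool_pos: [0.4447, 0.2814, 0.0504]
tool_rot: [0.0, 0.736, 0.677, 0.0]
contact_force: [-0.2, -0.3, -0.1]
gripper_width: 0.166
grasp_force: 0.1
```

```bash
python3 -c "
from h import *
st([.444,.281,.050])"
```

```text
t 3.825 p [444.7 281.4  50.4] yaw_y -4.71 z [ 2.e-04  1.e-04 -1.e+00] F [-0.2 -0.3 -0.1] T [ 0.02  0.01 -0.02] w 0.1663466332038833 g 0.147709627635777
 shift [-0.4 -0.7  0.4] turn [ 0.01 -0.01 -0.01]
```

Call:
{"api": "servo_tool", "payload": {
  "moves": [
    [[0,0,0,0,0,0,5],[0,0,0,0,0,0,5],[0,0,0,0,0,0,5]]
  ]
}}

```text
time: 4.2
tool_pos: [0.4449, 0.2814, 0.0506]
tool_rot: [0.0, 0.736, 0.677, 0.0]
contact_force: [-1.5, -0.0, 1.5]
gripper_width: 0.152
grasp_force: 59.1
```

```bash
python3 -c "
from h import *
st()"
```

```text
t 4.2 p [444.9 281.4  50.6] yaw_y -4.71 z [ 4.e-04  1.e-04 -1.e+00] F [-1.5 -0.   1.5] T [-0.07  0.08 -0.01] w 0.15196338582858435 g 59.1014689207077
```

Call:
{"api": "servo_tool", "payload": {
  "moves": [
    [[0,0,-5,0,0,0,5],[0,0,-10,0,0,0,5],[0,0,-15,0,0,0,5],[0,0,-15,0,0,0,5],[0,0,-15,0,0,0,5],[0,0,-20,0,0,0,5],[0,0,-25,0,0,0,5],[0,0,0,0,0,0,5],[0,0,0,0,0,0,5]]
  ]
}}

```text
time: 5.32
tool_pos: [0.4443, 0.2811, 0.1548]
tool_rot: [-0.0, 0.736, 0.677, -0.0]
contact_force: [-0.4, 0.1, -1.2]
gripper_width: 0.154
grasp_force: 58.7
```

Run:
```python
from h import *
st([.626,-.230,.155],-4.8)
d=grab('top','t2'); s=grab('scene','s2')
cv2.imwrite('pics/c4.png',np.hstack([crop(d['image'],140,215,90,90,4.4),crop(s['image'],160,140,90,90,4.4)]))
```

```text
t 5.325 p [444.3 281.1 154.8] yaw_y -4.72 z [-6.e-04 -3.e-04 -1.e+00] F [-0.4  0.1 -1.2] T [ 0.02  0.06 -0.  ] w 0.1540946124694459 g 58.70368301868439
 shift [-4.945e+02  2.231e+02 -1.000e-01] turn [-0.03  0.02  0.08]
```

View pics/c4.png

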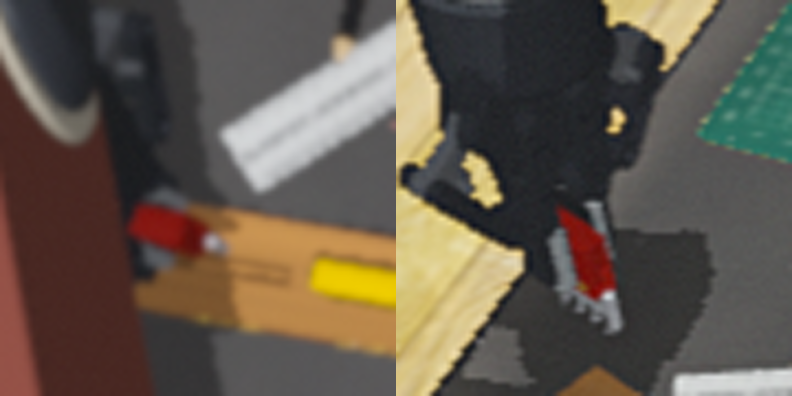

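The red leaf is clear of the rack, held upright, teeth visible at (600,315) in the scene crop. The straight path to the spindle is clear.

Call:
{"api": "servo_tool", "payload": {
  "moves": [
    [[-20,9,-10,0,0,0,5],[-44,20,-10,0,0,0,5],[-48,22,0,0,0,0,5],[-48,22,0,0,0,0,5],[-48,22,0,0,0,0,5],[-48,22,0,0,0,0,5],[-48,21,0,0,0,0,5],[-48,21,0,0,0,0,5],[-48,21,0,0,0,0,5],[-44,20,0,0,0,0,5],[-36,16,10,0,0,0,5],[-14,7,10,0,0,0,5]]
  ]
}}

```text
time: 6.92
tool_pos: [0.626, -0.2311, 0.1535]
tool_rot: [-0.001, 0.736, 0.677, -0.0]
contact_force: [-0.2, 0.3, -0.9]
gripper_width: 0.157
grasp_force: 58.7
```

Call:
{"api": "servo_tool", "payload": {
  "moves": [
    [[0,0,0,0,0,0,5],[0,0,10,0,0,0,5],[0,0,10,0,0,0,5],[0,0,0,0,0,0,5],[0,0,0,0,0,0,5]]
  ]
}}

```text
time: 7.55
tool_pos: [0.6264, -0.2289, 0.1355]
tool_rot: [0.0, 0.735, 0.678, 0.0]
contact_force: [0.3, 1.1, -1.0]
gripper_width: 0.153
grasp_force: 58.7
```

Run:
```python
from h import *
st([.626,-.230,.155],-4.8)
d=grab('top','t3'); s=grab('scene','s3')
cv2.imwrite('pics/c5.png',np.vstack([crop(d['image'],390,170,160,75,5)[:, :],crop(s['image'],400,200,160,110,5)[:225*2][:, :]])[:600] if 0 else np.hstack([crop(d['image'],390,170,100,100,4),crop(s['image'],410,200,100,100,4)]))
```

```text
t 7.55 p [ 626.4 -228.9  135.5] yaw_y -4.68 z [ 2.e-04 -1.e-04 -1.e+00] F [ 0.3  1.1 -1. ] T [-0.01  0.03  0.02] w 0.1532829487488385 g 58.69537532329559
 shift [ -1.1  -0.3 -19.5] turn [0.01 0.   0.12]
```

View pics/c5.png

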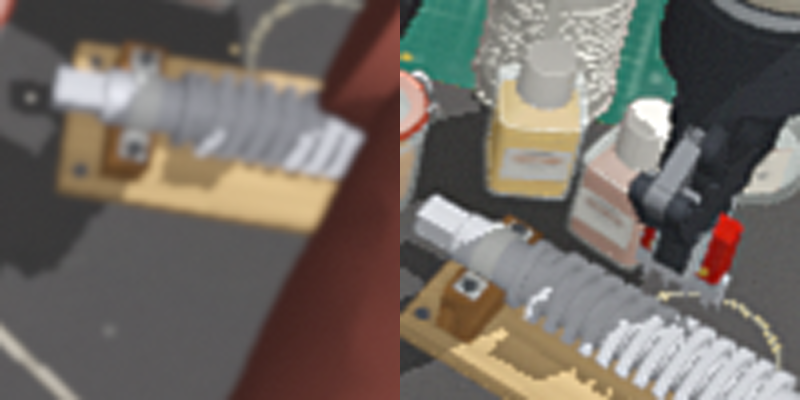

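The leaf hangs over the mid-thread with its tips about 23 mm above the crests. I'll go down to near contact, then feel.

Call:
{"api": "servo_tool", "payload": {
  "moves": [
    [[0,0,9,0,0,0,5],[0,0,9,0,0,0,5],[0,0,1,0,0,0,5],[0,0,1,0,0,0,5],[0,0,0,0,0,0,5]]
  ]
}}

```text
time: 8.28
tool_pos: [0.6264, -0.2295, 0.1155]
tool_rot: [0.0, 0.736, 0.677, 0.0]
contact_force: [0.3, 0.2, -0.9]
gripper_width: 0.154
grasp_force: 58.7
```

Call:
{"api": "servo_tool", "payload": {
  "moves": [
    [[0,0,0.7,0,0,0,5],[0,0,0,0,0,0,5]]
  ]
}}

```text
time: 8.52
tool_pos: [0.6264, -0.2294, 0.1148]
tool_rot: [0.0, 0.736, 0.677, 0.0]
contact_force: [0.3, 0.6, -1.5]
gripper_width: 0.151
grasp_force: 58.7
```

Call:
{"api": "servo_tool", "payload": {
  "moves": [
    [[0,0,0.7,0,0,0,5],[0,0,0,0,0,0,5]]
  ]
}}

```text
time: 8.78
tool_pos: [0.6263, -0.2294, 0.1139]
tool_rot: [-0.0, 0.736, 0.677, -0.0]
contact_force: [-0.7, -0.1, -0.4]
gripper_width: 0.155
grasp_force: 58.7
```

Call:
{"api": "servo_tool", "payload": {
  "moves": [
    [[0,0,0.7,0,0,0,5],[0,0,0,0,0,0,5]]
  ]
}}

```text
time: 9.02
tool_pos: [0.6263, -0.2294, 0.1131]
tool_rot: [-0.0, 0.736, 0.677, -0.0]
contact_force: [1.3, 1.0, -1.0]
gripper_width: 0.151
grasp_force: 58.7
```

Call:
{"api": "servo_tool", "payload": {
  "moves": [
    [[0,0,0.5,0,0,0,5],[0,0,0,0,0,0,5]]
  ]
}}

```text
time: 9.28
tool_pos: [0.6263, -0.2293, 0.1126]
tool_rot: [-0.0, 0.736, 0.677, -0.0]
contact_force: [-0.2, 0.0, -1.9]
gripper_width: 0.153
grasp_force: 58.7
```

Call:
{"api": "servo_tool", "payload": {
  "moves": [
    [[0,0,0.4,0,0,0,5],[0,0,0,0,0,0,5]]
  ]
}}

```text
time: 9.52
tool_pos: [0.6263, -0.2294, 0.1123]
tool_rot: [0.0, 0.736, 0.677, -0.0]
contact_force: [-0.6, 0.1, -0.4]
gripper_width: 0.152
grasp_force: 58.7
```

Call:
{"api": "servo_tool", "payload": {
  "moves": [
    [[0,0,0.4,0,0,0,5],[0,0,0,0,0,0,5]]
  ]
}}

```text
time: 9.78
tool_pos: [0.6263, -0.2294, 0.1123]
tool_rot: [0.0, 0.736, 0.677, 0.0]
contact_force: [0.2, 0.8, 1.2]
gripper_width: 0.154
grasp_force: 59.0
```

Call:
{"api": "servo_tool", "payload": {
  "moves": [
    [[0,0,0.3,0,0,0,5],[0,0,0,0,0,0,5]]
  ]
}}

```text
time: 10.02
tool_pos: [0.6264, -0.2294, 0.1123]
tool_rot: [0.0, 0.736, 0.677, 0.0]
contact_force: [-1.9, 0.6, 4.7]
gripper_width: 0.153
grasp_force: 59.4
```

Contact at z = 0.1123, as expected for teeth on crests. I'll slide along the spindle in small steps, watching z and force.

Call:
{"api": "servo_tool", "payload": {
  "moves": [
    [[0.5,0,0,0,0,0,5],[0,0,0,0,0,0,5]]
  ]
}}

```text
time: 10.28
tool_pos: [0.6264, -0.2293, 0.1122]
tool_rot: [0.0, 0.736, 0.677, -0.0]
contact_force: [-2.9, 0.2, 4.8]
gripper_width: 0.154
grasp_force: 59.5
```

Call:
{"api": "servo_tool", "payload": {
  "moves": [
    [[0.5,0,0,0,0,0,5],[0,0,0,0,0,0,5]]
  ]
}}

```text
time: 10.52
tool_pos: [0.6264, -0.2292, 0.1122]
tool_rot: [0.001, 0.736, 0.677, -0.001]
contact_force: [-2.6, -1.2, 5.9]
gripper_width: 0.157
grasp_force: 59.5
```

Call:
{"api": "servo_tool", "payload": {
  "moves": [
    [[0.5,0,0,0,0,0,5],[0,0,0,0,0,0,5]]
  ]
}}

```text
time: 10.78
tool_pos: [0.6268, -0.2288, 0.1122]
tool_rot: [0.001, 0.736, 0.677, -0.0]
contact_force: [-1.0, -2.7, 4.8]
gripper_width: 0.156
grasp_force: 59.5
```

Call:
{"api": "servo_tool", "payload": {
  "moves": [
    [[0.5,0,0,0,0,0,5],[0,0,0,0,0,0,5]]
  ]
}}

```text
time: 11.02
tool_pos: [0.627, -0.2278, 0.1121]
tool_rot: [0.001, 0.736, 0.677, 0.0]
contact_force: [-0.7, -3.4, 5.9]
gripper_width: 0.157
grasp_force: 59.5
```

Call:
{"api": "servo_tool", "payload": {
  "moves": [
    [[0.5,0,0,0,0,0,5],[0,0,0,0,0,0,5]]
  ]
}}

```text
time: 11.28
tool_pos: [0.6261, -0.2257, 0.1106]
tool_rot: [-0.001, 0.736, 0.677, 0.0]
contact_force: [-0.2, -0.0, -1.1]
gripper_width: 0.152
grasp_force: 58.7
```

Call:
{"api": "servo_tool", "payload": {
  "moves": [
    [[0.5,0,0,0,0,0,5],[0,0,0,0,0,0,5]]
  ]
}}

```text
time: 11.52
tool_pos: [0.6257, -0.2256, 0.1101]
tool_rot: [-0.001, 0.736, 0.677, -0.0]
contact_force: [-0.6, -1.1, -1.5]
gripper_width: 0.151
grasp_force: 58.7
```

Call:
{"api": "servo_tool", "payload": {
  "moves": [
    [[0.5,0,0,0,0,0,5],[0,0,0,0,0,0,5]]
  ]
}}

```text
time: 11.78
tool_pos: [0.6262, -0.2256, 0.111]
tool_rot: [-0.001, 0.736, 0.677, -0.0]
contact_force: [-1.1, -1.3, -1.2]
gripper_width: 0.153
grasp_force: 58.6
```

Call:
{"api": "servo_tool", "payload": {
  "moves": [
    [[0.5,0,0,0,0,0,5],[0,0,0,0,0,0,5]]
  ]
}}

```text
time: 12.02
tool_pos: [0.6265, -0.2254, 0.1115]
tool_rot: [-0.0, 0.736, 0.677, -0.0]
contact_force: [0.3, -1.9, -1.8]
gripper_width: 0.155
grasp_force: 58.5
```

The teeth dropped into the grooves near y = -0.2257, with z below crest level and the force gone. I'll back off slightly from the flank and ease down.

Call:
{"api": "servo_tool", "payload": {
  "moves": [
    [[-0.3,0,0.5,0,0,0,5],[0,0,0,0,0,0,5]]
  ]
}}

```text
time: 12.28
tool_pos: [0.6268, -0.2256, 0.1114]
tool_rot: [0.0, 0.736, 0.677, 0.0]
contact_force: [-0.8, -0.4, -1.3]
gripper_width: 0.155
grasp_force: 58.6
```

Call:
{"api": "servo_tool", "payload": {
  "moves": [
    [[0,0,0.7,0,0,0,5],[0,0,0,0,0,0,5]]
  ]
}}

```text
time: 12.52
tool_pos: [0.6269, -0.2257, 0.1106]
tool_rot: [0.0, 0.736, 0.677, 0.0]
contact_force: [-0.2, -1.7, -0.9]
gripper_width: 0.154
grasp_force: 58.7
```

Call:
{"api": "servo_tool", "payload": {
  "moves": [
    [[0,0,0.7,0,0,0,5],[0,0,0,0,0,0,5]]
  ]
}}

```text
time: 12.78
tool_pos: [0.6267, -0.2257, 0.1097]
tool_rot: [0.0, 0.736, 0.677, 0.0]
contact_force: [0.0, -1.2, -0.2]
gripper_width: 0.154
grasp_force: 58.7
```

```bash
python3 -c "
from h import *
st()"
```

```text
t 12.775 p [ 626.7 -225.7  109.7] yaw_y -4.71 z [ 2.e-04 -1.e-04 -1.e+00] F [ 0.  -1.2 -0.2] T [-0.16 -0.12  0.01] w 0.15354775096346907 g 58.67531418800354
```

Call:
{"api": "servo_tool", "payload": {
  "moves": [
    [[-0.1,0,0.7,0,0,0,5],[0,0,0,0,0,0,5]]
  ]
}}

```text
time: 13.02
tool_pos: [0.6265, -0.2257, 0.1089]
tool_rot: [-0.0, 0.736, 0.677, -0.0]
contact_force: [-0.1, -1.4, -0.4]
gripper_width: 0.156
grasp_force: 58.7
```

Call:
{"api": "servo_tool", "payload": {
  "moves": [
    [[0,0,0.7,0,0,0,5],[0,0,0,0,0,0,5]]
  ]
}}

```text
time: 13.28
tool_pos: [0.6265, -0.2257, 0.1082]
tool_rot: [-0.0, 0.736, 0.677, -0.0]
contact_force: [-0.2, -0.7, -0.2]
gripper_width: 0.151
grasp_force: 58.7
```

Call:
{"api": "servo_tool", "payload": {
  "moves": [
    [[0,0,0.5,0,0,0,5],[0,0,0,0,0,0,5]]
  ]
}}

```text
time: 13.52
tool_pos: [0.6266, -0.2257, 0.1077]
tool_rot: [-0.0, 0.736, 0.677, -0.0]
contact_force: [-0.8, -1.0, -0.9]
gripper_width: 0.15
grasp_force: 58.7
```

Call:
{"api": "servo_tool", "payload": {
  "moves": [
    [[0,0,0.4,0,0,0,5],[0,0,0,0,0,0,5]]
  ]
}}

```text
time: 13.78
tool_pos: [0.6266, -0.2257, 0.1074]
tool_rot: [-0.0, 0.736, 0.677, 0.0]
contact_force: [-1.0, 0.4, -1.4]
gripper_width: 0.153
grasp_force: 58.7
```

```bash
python3 -c "
from h import *
st()"
```

```text
t 13.775 p [ 626.6 -225.7  107.4] yaw_y -4.71 z [-0.e+00  1.e-04 -1.e+00] F [-1.   0.4 -1.4] T [-0.14 -0.01  0.02] w 0.1532089418211297 g 58.66028130054474
```

Call:
{"api": "servo_tool", "payload": {
  "moves": [
    [[0,0,0.3,0,0,0,5],[0,0,0,0,0,0,5]]
  ]
}}

```text
time: 14.02
tool_pos: [0.6266, -0.2258, 0.1073]
tool_rot: [-0.0, 0.736, 0.677, -0.0]
contact_force: [-0.7, -1.2, 0.6]
gripper_width: 0.153
grasp_force: 58.8
```

Call:
{"api": "servo_tool", "payload": {
  "moves": [
    [[0,0,0.3,0,0,0,5],[0,0,0,0,0,0,5]]
  ]
}}

```text
time: 14.28
tool_pos: [0.6267, -0.2258, 0.1073]
tool_rot: [0.0, 0.736, 0.677, 0.0]
contact_force: [-1.4, -0.4, 2.3]
gripper_width: 0.154
grasp_force: 59.2
```

Call:
{"api": "servo_tool", "payload": {
  "moves": [
    [[0,0,0.3,0,0,0,5],[0,0,0,0,0,0,5]]
  ]
}}

```text
time: 14.52
tool_pos: [0.6267, -0.2258, 0.1073]
tool_rot: [-0.0, 0.736, 0.677, 0.0]
contact_force: [-2.8, 0.4, 4.9]
gripper_width: 0.156
grasp_force: 59.5
```

Fully home: exactly 5.0 mm below crest contact, pressing about 6 N. Holding.

Call:
{"api": "servo_tool", "payload": {
  "moves": [
    [[0,0,0,0,0,0,5],[0,0,0,0,0,0,5],[0,0,0,0,0,0,5],[0,0,0,0,0,0,5],[0,0,0,0,0,0,5],[0,0,0,0,0,0,5]]
  ]
}}

```text
time: 15.28
tool_pos: [0.6266, -0.2258, 0.1072]
tool_rot: [-0.0, 0.736, 0.677, -0.0]
contact_force: [-2.4, 0.5, 5.1]
gripper_width: 0.15
grasp_force: 59.5
```

Run:
```python
from h import *
st([.626,-.230,.155],-4.8)
s=grab('scene','s4')
cv2.imwrite('pics/c6.png',crop(s['image'],420,230,100,70,7))
```

```text
t 15.275 p [ 626.6 -225.8  107.2] yaw_y -4.72 z [-1.e-04 -0.e+00 -1.e+00] F [-2.4  0.5  5.1] T [ 0.14  0.56 -0.01] w 0.15035867458349284 g 59.54252064228058
 shift [ -4.2  -0.3 -47.8] turn [-0.    0.    0.08]
```

View pics/c6.png

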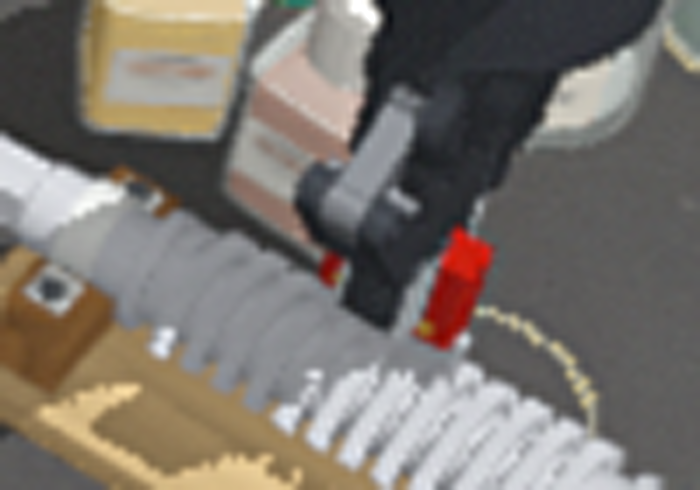

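The leaf sits down in the thread at about (440,340), upright. I'll hold a little longer, then lift straight out.

Call:
{"api": "servo_tool", "payload": {
  "moves": [
    [[0,0,0,0,0,0,5],[0,0,0,0,0,0,5],[0,0,0,0,0,0,5],[0,0,0,0,0,0,5],[0,0,0,0,0,0,5],[0,0,0,0,0,0,5]]
  ]
}}

```text
time: 16.08
tool_pos: [0.6267, -0.2258, 0.1073]
tool_rot: [0.0, 0.736, 0.677, -0.0]
contact_force: [-2.6, 1.7, 5.8]
gripper_width: 0.153
grasp_force: 59.5
```

Call:
{"api": "servo_tool", "payload": {
  "moves": [
    [[0,0,-1,0,0,0,5],[0,0,-2,0,0,0,5],[0,0,-3,0,0,0,5],[0,0,-5,0,0,0,5],[0,0,-12,0,0,0,5],[0,0,-20,0,0,0,5],[0,0,-20,0,0,0,5],[0,0,-5,0,0,0,5],[0,0,0,0,0,0,5]]
  ]
}}

```text
time: 17.2
tool_pos: [0.6269, -0.2259, 0.1755]
tool_rot: [0.001, 0.736, 0.677, 0.0]
contact_force: [0.4, 0.5, -1.0]
gripper_width: 0.156
grasp_force: 58.6
```

```bash
python3 -c "
from h import *
st([.4445,.2812,.175],-4.71)"
```

```text
t 17.2 p [ 626.9 -225.9  175.5] yaw_y -4.71 z [ 1.3e-03 -6.0e-04 -1.0e+00] F [ 0.4  0.5 -1. ] T [0.02 0.02 0.01] w 0.15586688992842265 g 58.62812340259552
 shift [ 4.904e+02 -2.235e+02 -1.000e-01] turn [ 0.08  0.03 -0.  ]
```

Call:
{"api": "servo_tool", "payload": {
  "moves": [
    [[16,-7.5,0,0,0,0,5],[40,-18,0,0,0,0,5],[48,-22,0,0,0,0,5],[48,-22,0,0,0,0,5],[48,-22,0,0,0,0,5],[48,-22,0,0,0,0,5],[48,-22,0,0,0,0,5],[48,-22,0,0,0,0,5],[48,-22,0,0,0,0,5],[48,-22,0,0,0,0,5],[35,-15,0,0,0,0,5],[15,-7,0,0,0,0,5]]
  ]
}}

```text
time: 18.7
tool_pos: [0.4419, 0.2826, 0.1734]
tool_rot: [-0.0, 0.735, 0.678, -0.001]
contact_force: [0.8, -1.1, -1.3]
gripper_width: 0.15
grasp_force: 58.6
```

Call:
{"api": "servo_tool", "payload": {
  "moves": [
    [[0,0,15,0,0,0,5],[0,0,15,0,0,0,5],[0,0,10,0,0,0,5],[0,0,10,0,0,0,5],[0,0,5,0,0,0,5],[0,0,5,0,0,0,5],[0,0,0,0,0,0,5],[0,0,0,0,0,0,5]]
  ]
}}

```text
time: 19.7
tool_pos: [0.4444, 0.2811, 0.1149]
tool_rot: [0.0, 0.736, 0.677, 0.0]
contact_force: [-0.0, -0.1, -0.9]
gripper_width: 0.151
grasp_force: 58.6
```

```bash
python3 -c "
from h import *
st([.4445,.2812,.078],-4.71)"
```

```text
t 19.7 p [444.4 281.1 114.9] yaw_y -4.71 z [ 7.e-04  3.e-04 -1.e+00] F [-0.  -0.1 -0.9] T [-0.01  0.04 -0.02] w 0.15060167846858014 g 58.64300787448883
 shift [ 0.1  0.1 36.9] turn [ 0.04 -0.02  0.  ]
```

Call:
{"api": "servo_tool", "payload": {
  "moves": [
    [[0,0,12,0,0,0,5],[0,0,12,0,0,0,5],[0,0,10,0,0,0,5],[0,0,3,0,0,0,5],[0,0,2,0,0,0,5],[0,0,2,0,0,0,5],[0,0,1,0,0,0,5],[0,0,0,0,0,0,5]]
  ]
}}

```text
time: 20.7
tool_pos: [0.4442, 0.281, 0.0727]
tool_rot: [0.0, 0.736, 0.677, 0.0]
contact_force: [0.4, 1.2, -0.1]
gripper_width: 0.153
grasp_force: 58.6
```

Call:
{"api": "servo_tool", "payload": {
  "moves": [
    [[0,0,2,0,0,0,5],[0,0,2,0,0,0,5],[0,0,0,0,0,0,5]]
  ]
}}

```text
time: 21.08
tool_pos: [0.4439, 0.2809, 0.0682]
tool_rot: [-0.0, 0.736, 0.677, -0.0]
contact_force: [-1.1, -0.4, -0.0]
gripper_width: 0.155
grasp_force: 58.6
```

```bash
python3 -c "
from h import *
st([.4445,.2812,.0506],-4.71)"
```

```text
t 21.075 p [443.9 280.9  68.2] yaw_y -4.72 z [-5.e-04 -2.e-04 -1.e+00] F [-1.1 -0.4 -0. ] T [ 0.03 -0.07  0.04] w 0.1545643207542874 g 58.644694089889526
 shift [ 0.4  0.5 17.6] turn [-0.03  0.01 -0.01]
```

The teeth are in the slot without resistance. Continuing down.

Call:
{"api": "servo_tool", "payload": {
  "moves": [
    [[0,0.3,3,0,0,0,5],[0,0,3,0,0,0,5],[0,0,3,0,0,0,5],[0,0,3,0,0,0,5],[0,0,2,0,0,0,5],[0,0,0,0,0,0,5]]
  ]
}}

```text
time: 21.82
tool_pos: [0.4443, 0.2809, 0.0543]
tool_rot: [-0.0, 0.736, 0.677, -0.0]
contact_force: [0.1, 0.0, -1.5]
gripper_width: 0.152
grasp_force: 58.6
```

Call:
{"api": "servo_tool", "payload": {
  "moves": [
    [[0,0,1,0,0,0,5],[0,0,1,0,0,0,5],[0,0,1,0,0,0,5],[0,0,0.5,0,0,0,5],[0,0,0,0,0,0,5]]
  ]
}}

```text
time: 22.45
tool_pos: [0.4444, 0.2809, 0.051]
tool_rot: [-0.0, 0.736, 0.677, -0.0]
contact_force: [-0.1, -0.1, -0.7]
gripper_width: 0.154
grasp_force: 58.6
```

```bash
python3 -c "
from h import *
st([.4445,.2812,.0506],-4.71)"
```

```text
t 22.45 p [444.4 280.9  51. ] yaw_y -4.71 z [-1.e-04 -1.e-04 -1.e+00] F [-0.1 -0.1 -0.7] T [ 0.1  -0.03 -0.02] w 0.1538172236418639 g 58.64448666572571
 shift [0.3 0.1 0.4] turn [-0.  0. -0.]
```

Call:
{"api": "servo_tool", "payload": {
  "moves": [
    [[0,0,0.4,0,0,0,5],[0,0,0.2,0,0,0,5],[0,0,0,0,0,0,5]]
  ]
}}

```text
time: 22.82
tool_pos: [0.4445, 0.2809, 0.0506]
tool_rot: [0.0, 0.736, 0.677, 0.0]
contact_force: [-0.3, -0.0, 0.3]
gripper_width: 0.154
grasp_force: 58.9
```

Call:
{"api": "servo_tool", "payload": {
  "moves": [
    [[0,0,0.3,0,0,0,5],[0,0,0,0,0,0,5]]
  ]
}}

```text
time: 23.08
tool_pos: [0.4445, 0.2809, 0.0506]
tool_rot: [-0.0, 0.736, 0.677, -0.0]
contact_force: [-2.1, -1.0, 4.6]
gripper_width: 0.155
grasp_force: 59.3
```

Resting fully down, at the same z as when grasped. I'll release and withdraw.

Call:
{"api": "servo_tool", "payload": {
  "moves": [
    [[0,0,-0.3,0,0,0,17],[0,0,0,0,0,0,22],[0,0,0,0,0,0,30],[0,0,0,0,0,0,45],[0,0,0,0,0,0,45],[0,0,-10,0,0,0,45],[0,0,-25,0,0,0,45],[0,0,-40,0,0,0,45],[30,0,-40,0,0,0,45],[50,-20,-30,0,0,0,45],[50,-20,0,0,0,0,45],[50,-20,0,0,0,0,45]]
  ]
}}

```text
time: 24.58
tool_pos: [0.3993, 0.4671, 0.1974]
tool_rot: [0.0, 0.736, 0.677, 0.001]
contact_force: [0.5, -0.4, -0.4]
gripper_width: 0.53
grasp_force: 0.0
```

Call:
{"api": "servo_tool", "payload": {
  "moves": [
    [[50,-20,0,0,0,0,45],[20,0,0,0,0,0,45],[0,0,0,0,0,0,45],[0,0,0,0,0,0,45]]
  ]
}}

```text
time: 25.08
tool_pos: [0.3854, 0.536, 0.1956]
tool_rot: [0.0, 0.736, 0.677, -0.0]
contact_force: [0.3, 0.0, -0.4]
gripper_width: 0.529
grasp_force: 0.0
```

Run:
```python
from h import *
st()
d=grab('top','t9'); s=grab('scene','s9')
cv2.imwrite('pics/c9.png',np.hstack([crop(d['image'],165,245,80,60,5),crop(s['image'],180,205,80,60,5)]))
```

```text
t 25.075 p [385.4 536.  195.6] yaw_y -4.74 z [ 1.e-04 -4.e-04 -1.e+00] F [ 0.3  0.  -0.4] T [ 0.05 -0.   -0.02] w 0.5291169293288028 g 0.0
```

View pics/c9.png

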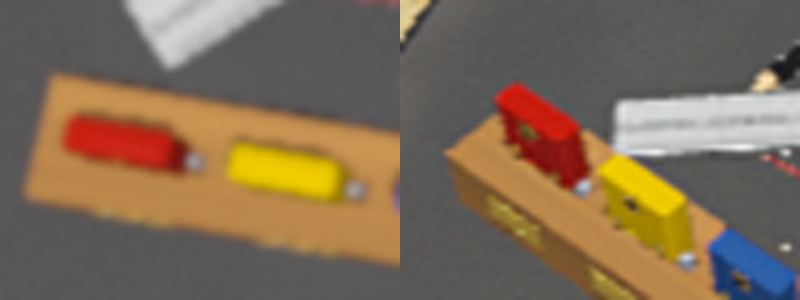

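The red leaf is upright and fully down in its slot (top crop (125,142), scene crop (545,135)), and the other leaves are undisturbed.

```bash
python3 -c "
from plant import manip
print(manip.job_done())"
```

```text
the job is handed in; nothing more can be done
None
```

The spindle does have the coarse 10 mm thread: the red leaf seated fully home, 5.0 mm below the crests, and I held it there at about 6 N for over 1.5 s. It is back upright and fully down in its own slot, the other two leaves were left alone, and the job was handed in at 25 s.

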